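# Clear a jammed bearing feed tray

## Task

A stray steel collar and a ball bearing have arrived side by side at the narrow mouth of the feed tray and jammed each other. Nudge the collar back along the tray by at least 25 mm and leave it standing in the tray, then slide the bearing through the mouth and along the lane until it meets the end stop's adjusting screw, press it positively home with a few newtons for a moment, and leave it there. Slide both gently, without lifting, tipping or forcing them.

Things in the scene. Friction and masses are not known exactly. Their poses are not given: they have to be found in the camera images.
- feed_tray: Fixed grey plate 260 x 112 x 4 mm with steel rails 8 mm high over it (tops 12 mm above bench), 5 mm thick. Origin: bench level, centre line, at the mouth. x = feed direction (roughly to the robot's left), z up. Hopper 87 mm wide from its end wall (x -130 mm) to x -44; straight funnel sides, 25 deg to the centre line, narrow it to 46 mm at x = 0, the mouth; lane 46 mm wide beyond.
- bearing_in: Ball bearing lying flat, 42 mm diameter, 12 mm high, about 0.09 kg. Origin: centre of underside. Starts in the funnel 48 mm behind the mouth, 22 mm left or right of the centre line, collar on its other side. While they are abreast, pushing it forward only wedges it. Squarely pushed it can bind on the funnel side: push its outer rear quarter, partly toward the centre line.
- collar: Plain turned steel collar standing on end, 42 mm diameter, 28 mm high, about 0.15 kg, open bore on top, thin groove round it. Origin: centre of underside. Starts abreast of the bearing, 48 mm behind the mouth, 22 mm to the other side of the centre line. Its top 20 mm stand clear above the rails (16 mm above the bearing) and can be pushed there.
- stop_block: End stop: dark steel block across the lane, 42 mm wide, 28 mm high with its knob. Origin: foot of its flat face (which looks to -x), on the plate (4 mm above bench), lane centre; axes as feed_tray. Set 65 to 85 mm past the mouth. A 9 mm adjusting screw, axis 7 mm above the plate, stands out 5 to 20 mm from the face, different each time and not reported: find its end by feel. Bears 10 N at most.
Mind the look-alikes: they are no part of the job. What is meant by the bearing_in is not turquoise, and is the smaller of those in its own colour.

How it is judged:
By the outcome, as a careful person would: the job done as asked, in the order asked, and still so for the second after the job is handed in, with the robot touching nothing.
It also fails if it takes over 70 s, if anything falls off the work surface, if the arm or the gripper's body presses on something with over 40 N, if the wrist force passes 120 N, or if a joint passes its speed limit or range.

## Robot

A 6-joint arm with a two-finger parallel gripper is mounted at the origin on a cart in front of the work surface, level with it; the furniture and walls round the work are solid. World frame = base frame: x ahead of the robot, y to its left, z up, the work surface at z = 0. Lengths are in mm, angles in rad, forces in N, time in s.
With the tool pointing down it reaches from about 350 to 775 mm from the base axis. Payload 7.3 kg.
Tool frame: the origin (TCP) lies midway between the tips of the shut fingers; the grasp point (between the pads) lies 19 mm behind it; z points along the fingers, y is the line along which they close (so a half turn about z gives the same grasp; the last joint's range is limited). The gripper opens to 92 mm and grips with 3 to 60 N. Pads are 19 mm wide; open, the fingers measure 130 mm over their backs; the gripper's body (75 mm by 190 mm) begins 47 mm behind the grasp point.
Start: joints at [1.08, 0.342, 1.524, -0, 1.275, -0.146], TCP at [177.441, 494.125, 226.741] pointing down, gripper open.
Joint ranges: [-2.53, 2.53], [-0.77, 2.02], [0.04, 2.7], [-1, 4.14], [0.28, 2.66], [-3.11, 3.11]. Speed limits (rad/s): [2.57, 2.57, 3.14, 3.14, 3.14, 3.14].

## Interface

Orientations are given as [roll, pitch, yaw] about the fixed x, y, z axes, in that order (R = Rz(yaw) Ry(pitch) Rx(roll)).
In Python, from plant import get_obs, capture, camera_model, close_job, search_frame, regions_of, pinpoint gives the robot as it stands. The module is installed in compiled form; this text tells all that it offers.
- The arm moves only by the shell command python3 -m pendant 'ROWS'. ROWS is JSON, one flat list of numbers, 7 for each row, row after row: the shift along the tool's x, y, z in units of 30 mm (1.0 is 30 mm), then the turn, a rotation vector about the tool's x, y, z in units of 4 degrees (1.0 is 4 degrees), then the closure, from -1 (fully open) to 1 (shut), so that 0 is half open. In form: [dx, dy, dz, wx, wy, wz, gripper, dx, dy, dz, wx, wy, wz, gripper, ...]. A call has 1 to 12 rows; each row shifts and turns the commanded pose from where the row before left it, along the tool's axes as they then stand; what a row does not reach is not made up. A row lasts 1/10 s, in which the tool goes at most 50 mm and 8.59 degrees, less where a joint would pass 70% of its speed; a pose out of reach is approached as far as the arm can. A call with a number of a shift or a turn outside -1 to 1 is refused whole. A call with a gripper value outside its range is refused whole. The fingers move at their own pace and stop on an object; the grip force is fixed at half the most. Time passes only in rows, so rows that do not move let the fingers close. It gives the time, the measured TCP pose, the force, the opening and the grip force at its end, in the units of the state.
- get_obs(): the state, without advancing time (a new reading comes with each control period).
- capture(name): name is "scene" or "top" or "wrist"; returns the picture (400x640x3 uint8, red, green, blue); there is no depth.
- camera_model(name): a dict with "fov_y" (degrees; the focal length in pixels is half the picture's height over the tangent of half this angle, whatever the lens; pixels are square), "cx", "cy" (the principal point, pixels), "D" ([k1, k2, p1, p2, k3] as OpenCV has them; the pictures are not rectified), "pose" (4x4, takes a point from camera to world coordinates). Camera axes: x right, y up, looking along -z (the intrinsics and any distortion apply to the point x, -y, -z); pixel columns grow to the right and rows downward; lengths in mm; the calibration is good to about 2 mm. A picture is of the moment at which its call begins: read the wrist's pose just before it. camera_model takes no time and is no camera call; for the wrist camera it gives the pose at the moment of the call.
- close_job(): hands the job in; it is judged then, once.
Trained networks look in the newest picture that a camera, given by its name, has taken for a name from the list of things; names that differ only in an ending like _2 or _b are one class to them, and where a whole thing is asked for, a point or a joint stands for the part that bears it (a point fixed in the world has none). Each returns a list of dicts, best first, with "score" (0 to 1); they miss things now and then, are a little off and sometimes report something else, mostly with a low value. They report only what shows in the picture. A call takes as long as a camera call. They do not tell look-alikes from the thing itself.
- search_frame(camera, thing): "location" ([column, row] in pixels, amid what is visible of it).
- regions_of(camera, thing): "pixels" (400x640 bool, what is visible of it) and "location" ([column, row] in pixels, amid what is visible of it).
- pinpoint(camera, thing): "location" ([column, row] in pixels: a listed point, or the origin of a listed thing).
The state is a dict: "time": time; "joint_positions": joint angles; "dq": joint speeds; "tau": joint torques, N m; "tool_pos": TCP position; "tcp_rot": TCP orientation; "contact_force": force on the tool from outside, world axes, zero at the start; "moment": the same for the moment, N m; "grip_width": finger opening in mm; "finger_force": force on a finger pad.
Only numpy, scipy, OpenCV 4.12 (cv2) and the standard library are available. Lean on these libraries where they do the work, as an engineer would, in place of code of your own. Each camera call takes 0.05 s, during which the arm holds its last target. There are 200 camera calls.

## Working session

There is one attempt and no reset: what is moved stays moved. The work goes in short steps, Python scripts to look and compute and a shell command to move; the robot and the scene stay as the last step left them, time stands still between calls to the robot, and variables do not carry over. Pictures are saved under pics/ and viewed, at most 10 in all, crops included, and the job is handed in when it is done.

```bash
mkdir -p pics
cat > h.py <<'E'
import numpy as np, cv2
from plant import *
def ray(cam,px,m=None):
    m=m or camera_model(cam); f=200/np.tan(np.radians(m["fov_y"])/2)
    K=np.array([[f,0,m["cx"]],[0,f,m["cy"]],[0,0,1.]])
    u=cv2.undistortPoints(np.array([[px]],float),K,np.array(m["D"],float))[0,0]
    P=np.array(m["pose"]); d=P[:3,:3]@np.array([u[0],-u[1],-1]); return P[:3,3],d
def at(cam,px,z,m=None):
    o,d=ray(cam,px,m); return o+d*(z-o[2])/d[2]
def save(cam,n):
    cv2.imwrite(f"pics/{n}.png",cv2.cvtColor(capture(cam),cv2.COLOR_RGB2BGR))
E
python3 - <<'E'
from h import *
for c in ("top","scene"):
    save(c,c+"0")
    for t,z in (("feed_tray",0),("bearing_in",4),("collar",4),("stop_block",4)):
        for r in pinpoint(c,t): print(c,t,round(r["score"],2),np.round(r["location"]),np.round(at(c,r["location"],z)))
o=get_obs();print(o["tool_pos"],o["tcp_rot"],o["contact_force"],o["time"])
E
```

```text
top feed_tray 0.92 [268. 225.] [515. 263.   0.]
top bearing_in 0.64 [294. 218.] [522. 212.   4.]
top bearing_in 0.58 [373. 214.] [512.  63.   4.]
top bearing_in 0.56 [402. 245.] [446.  18.   4.]
top collar 0.83 [293. 243.] [475. 220.   4.]
top stop_block 0.72 [234. 216.] [540. 327.   4.]
scene feed_tray 0.73 [298. 173.] [524. 268.   0.]
scene bearing_in 0.89 [343. 238.] [520.  57.   4.]
scene bearing_in 0.59 [309. 187.] [524. 210.   4.]
scene bearing_in 0.59 [318. 272.] [447.   7.   4.]
scene collar 0.95 [284. 189.] [476. 227.   4.]
scene stop_block 0.74 [293. 152.] [542. 337.   4.]
[177.4216376  494.10162809 226.68942923] [-3.14157274e+00 -1.63763447e-05  2.79677288e+00] [-0.10810148  0.23385602 -0.19008575] 0.5
```

View pics/top0.png

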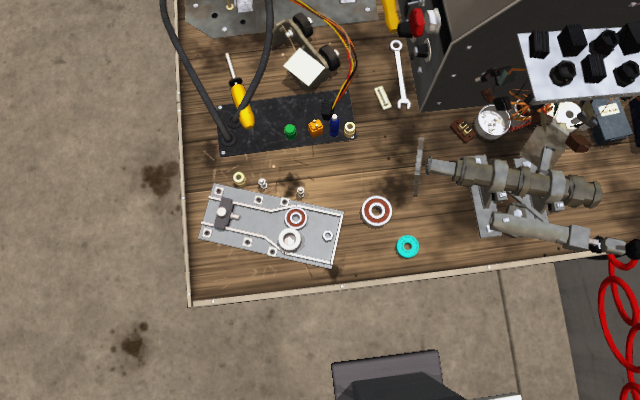

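View pics/scene0.png

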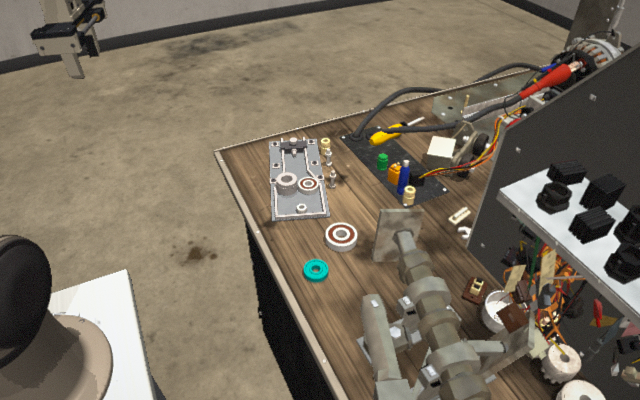

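The top view shows the bearing at (295,217), the collar at (289,240) and the stop with its screw at (225,213). A small ring sits in the hopper at (327,236). The turquoise ring and the large bearing are decoys. The tool's y axis already lies close to the feed direction, so I'll move over the tray and close the gripper.

```bash
python3 -m pendant '[-1,-0.4,0,0,0,0,1,-1,-0.4,0,0,0,0,1,-1,-0.4,0,0,0,0,1,-1,-0.4,0,0,0,0,1,-1,-0.4,0,0,0,0,1,-1,-0.4,0,0,0,0,1,-1,-0.4,0,0,0,0,1,-1,-0.4,0,0,0,0,1,-1,-0.4,0,0,0,0,1,-1,-0.4,0,0,0,0,1,-1,-0.4,0,0,0,0,1,-1,-0.4,0,0,0,0,1]'
python3 - <<'E'
from h import *
save("wrist","w0")
for t,z in (("feed_tray",0),("bearing_in",4),("collar",4),("stop_block",4)):
    for r in pinpoint("wrist",t): print(t,round(r["score"],2),np.round(r["location"]),np.round(at("wrist",r["location"],z),1))
E
```

```text
time: 1.7
tool_pos: [468.5, 235.9, 226.8]
tcp_rot: [3.141, 0.0, 2.797]
contact_force: [0.3, 0.1, -0.1]
grip_width: 2.1
finger_force: 0.0
feed_tray 0.57 [359. 203.] [515.8 264.7   0. ]
bearing_in 0.76 [147. 215.] [438.7  16.6   4. ]
bearing_in 0.7 [317. 222.] [517.7 210.1   4. ]
collar 0.61 [316. 187.] [474.9 224.9   4. ]
stop_block 0.73 [418. 205.] [537.2 333.7   4. ]
```

View pics/w0.png

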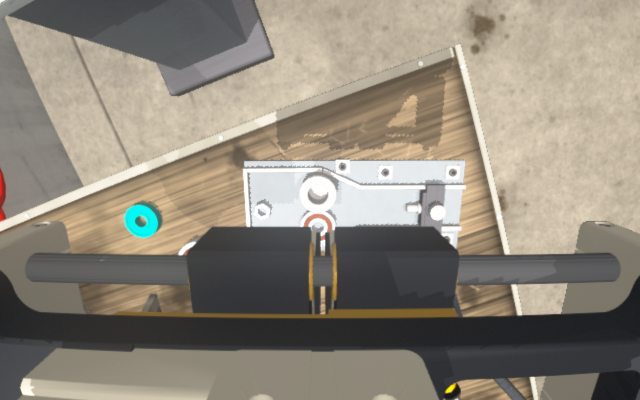

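The wrist view shows the tray nearly aligned with the image: collar top at (318,193), bearing at (317,222) and partly hidden, a hex nut in the hopper at (263,211), and the screw end near (407,208).

Run:
```python
from h import *
m=camera_model("wrist"); A=lambda p,z:at("wrist",p,z,m)[:2]
a,b=A((247,161),4),A((464,160),4); th=np.degrees(np.arctan2(*(b-a)[::-1]));print("edge ang",th,a,b,np.linalg.norm(b-a))
a2,b2=A((362,186),12),A((432,186),12); print("rail ang",np.degrees(np.arctan2(*(b2-a2)[::-1])))
T=np.array([516,264.5]); u=np.array([np.cos(np.radians(69.7)),np.sin(np.radians(69.7))]); n=np.array([-u[1],u[0]])
for k,p,z in (("collar top",(318,193),32),("nut",(263,211),10),("screw",(406,208),11),("endwall inner top",(249,190),12),("plate L edge",(300,161),4),("laneL",(400,186),12),("stopface",(421,200),20),("mouthL",(360,186),12),("bear",(317,222),4),("collar",(316,187),4),("stop",(418,205),4)):
    q=A(p,z); print(k,q.round(1),"tray",((q-T)@u).round(1),((q-T)@n).round(1))
o=get_obs(); q=o["tool_pos"][:2]; print("tcp tray",(q-T)@u,(q-T)@n)
```

```text
edge ang 70.58422285644197 [418.73943414 160.49883972] [503.17603092 400.05898076] 254.00511815939166
rail ang 70.30269790317647
collar top [476.8 227.7] tray -48.1 24.0
nut [479.9 156.8] tray -113.5 -3.5
screw [533.5 317.8] tray 56.0 2.0
endwall inner top [450.4 151.6] tray -128.6 22.4
plate L edge [439.8 218.6] tray -69.5 55.6
laneL [505.3 318.4] tray 46.9 28.7
stopface [527.1 335.4] tray 70.4 14.2
mouthL [489.6 274.6] tray 0.3 28.2
bear [516.2 211.8] tray -49.4 -18.4
collar [475.  225.5] tray -50.8 24.9
stop [537.3 333.6] tray 72.2 4.0
tcp tray -42.659309839615965 36.299603509775594
```

Run:
```python
from h import *
m=camera_model("wrist"); f=200/np.tan(np.radians(m["fov_y"])/2); P=np.array(m["pose"]); o=get_obs()
K=np.array([[f,0,m["cx"]],[0,f,m["cy"]],[0,0,1.]])
tx=np.array([-.941,.338,0]);ty=np.array([.338,.941,0]);tz=np.array([0,0,-1])
print("cam rel tool",[(P[:3,3]-o["tool_pos"])@a for a in (tx,ty,tz)],f)
def pr(w):
    c=P[:3,:3].T@(w-P[:3,3]); return cv2.projectPoints(np.array([[c[0],-c[1],-c[2]]]),np.zeros(3),np.zeros(3),K,np.array(m["D"],float))[0].ravel().round(0)
for x in(-9.5,9.5):
  for y in (-19,-10,10,19):
    print(x,y,[pr(o["tool_pos"]+x*tx+y*ty-k*tz) for k in (0,19,40)])
im=capture("wrist")[190:330,230:420];cv2.imwrite("pics/f.png",cv2.cvtColor(cv2.resize(im,None,fx=4,fy=4,interpolation=2),cv2.COLOR_RGB2BGR))
```

```text
cam rel tool [np.float64(66.91375789468314), np.float64(-0.8879511033764941), np.float64(-157.99434132525766)] 328.2820751074138
-9.5 -19 [array([288., 269.]), array([284., 287.]), array([278., 312.])]
-9.5 -10 [array([305., 269.]), array([303., 287.]), array([300., 312.])]
-9.5 10 [array([343., 269.]), array([345., 287.]), array([349., 312.])]
-9.5 19 [array([360., 269.]), array([365., 287.]), array([371., 312.])]
9.5 -19 [array([287., 235.]), array([282., 249.]), array([276., 270.])]
9.5 -10 [array([304., 235.]), array([302., 249.]), array([299., 270.])]
9.5 10 [array([344., 235.]), array([346., 249.]), array([350., 270.])]
9.5 19 [array([361., 235.]), array([366., 249.]), array([373., 270.])]
```

View pics/f.png

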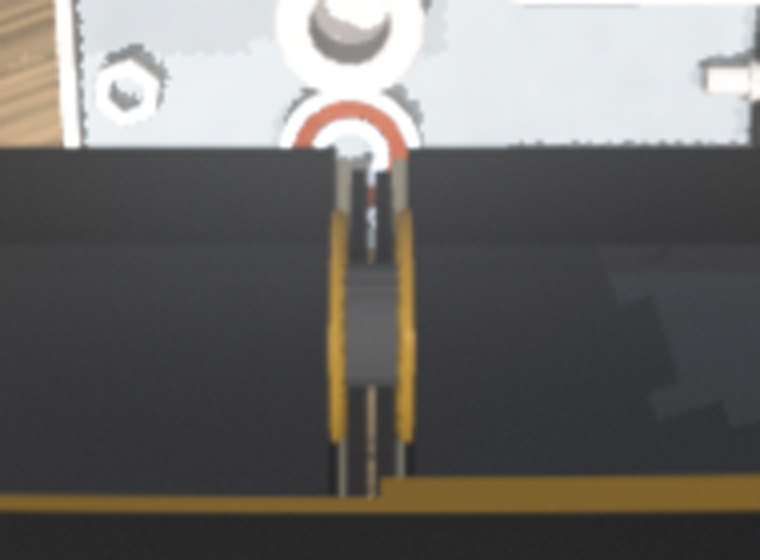

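Closed, the fingertips are about 10 mm along the feed and 20 mm across. Next I'll lower them in front of the collar.

```bash
python3 -m pendant '[-0.1,0.25,1,0,0,0,1,-0.1,0.25,1,0,0,0,1,-0.1,0.25,1,0,0,0,1,-0.1,0.3,1,0,0,0,1,0,0,1,0,0,0,1,0,0,0.95,0,0,0,1,0,0,0.5,0,0,0,1,0,0,0.5,0,0,0,1,0,0,0,0,0,0,1]'
```

```text
time: 2.9
tool_pos: [487.7, 263.1, 16.7]
tcp_rot: [-3.14, -0.003, 2.798]
contact_force: [0.3, -0.3, 0.7]
grip_width: 0.2
finger_force: 0.0
```

```bash
python3 -m pendant '[-0.07,-0.15,0,0,0,0,1,0,-0.1,0,0,0,0,1,0,-0.1,0,0,0,0,1,0,-0.1,0,0,0,0,1,0,-0.1,0,0,0,0,1,0,-0.1,0,0,0,0,1,0,-0.1,0,0,0,0,1]'; python3 -m pendant '[0,-0.1,0,0,0,0,1,0,-0.1,0,0,0,0,1,0,-0.1,0,0,0,0,1,0,-0.1,0,0,0,0,1]'
```

```text
time: 3.6
tool_pos: [483.8, 240.3, 18.3]
tcp_rot: [3.141, 0.0, 2.797]
contact_force: [0.6, 1.5, -0.3]
grip_width: 0.2
finger_force: 0.5
time: 4.0
tool_pos: [479.7, 229.1, 18.2]
tcp_rot: [3.142, -0.0, 2.797]
contact_force: [0.9, 0.5, -0.2]
grip_width: 0.3
finger_force: 0.5
```

```bash
python3 -m pendant '[0,-0.1,0,0,0,0,1,0,-0.1,0,0,0,0,1,0,-0.1,0,0,0,0,1,0,-0.1,0,0,0,0,1,0,-0.05,0,0,0,0,1,0,0,0,0,0,0,1]'
python3 -m pendant '[0,0.2,-0.3,0,0,0,1,0,0.2,-1,0,0,0,1,0,0.2,-1,0,0,0,1,-0.5,0,-1,0,0,0,1,-0.5,0,-1,0,0,0,1,-0.8,0,-0.5,0,0,0,1,-0.8,0,0,0,0,0,1,-0.8,0,0,0,0,0,1]'
python3 - <<'E'
from h import *
save("top","t1")
for c in ("top","wrist"):
  capture(c)
  for t,z in (("bearing_in",4),("collar",4)):
    for r in pinpoint(c,t):
        q=at(c,r["location"],z)[:2]-[514.3,265]; print(c,t,round(r["score"],2),np.round(r["location"]),(q@[.337,.9415]).round(1),(q@[-.9415,.337]).round(1))
save("wrist","w1")
E
```

```text
time: 4.6
tool_pos: [475.1, 216.4, 18.2]
tcp_rot: [-3.141, -0.0, 2.797]
contact_force: [-1.0, 0.5, -1.2]
grip_width: 0.4
finger_force: 0.3
time: 5.4
tool_pos: [578.5, 199.3, 164.0]
tcp_rot: [3.14, 0.002, 2.797]
contact_force: [0.4, 0.3, 0.3]
grip_width: 0.7
finger_force: 0.0
wrist bearing_in 0.91 [168. 180.] -194.3 -71.3
wrist bearing_in 0.58 [100. 124.] -256.8 -16.0
wrist bearing_in 0.57 [315. 129.] -48.0 -22.9
wrist bearing_in 0.41 [445. 108.] 73.5 -2.6
wrist collar 0.68 [258.  86.] -100.7 16.2
```

View pics/w1.png

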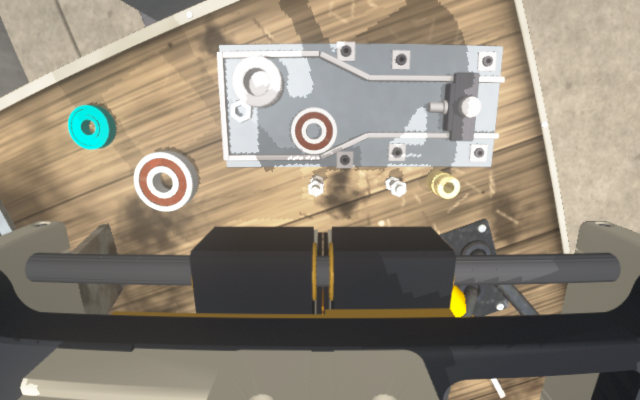

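The collar is standing at about (258,83), well back in the hopper and next to the nut. The bearing is in the funnel at (314,131), and the lane rails and screw end (about (431,106)) are now visible, so I'll refine the calibration from this view.

Run:
```python
from h import *
m=camera_model("wrist")
def A(p,z):
    q=at("wrist",p,z,m)[:2]-[514.3,265]; return (q@[.337,.9415]).round(1),(q@[-.9415,.337]).round(1)
for k,p,z in (("collar top",(259,79),32),("collar low",(258,86),4),("bear top",(314,131),16),("bear bottom",(315,129),4),("mouthL",(369,78),12),("laneL2",(440,79),12),("mouthR",(369,134),12),("laneR2",(440,135),12),("screw",(431,106),11),("hopL",(318,53),12),("hopR",(325,157),12),("end",(221,100),12),("stopface",(452,106),18),("nut",(241,110),8),("plateTR",(504,46),4),("plateTL",(220,44),4),("plateBL",(226,167),4),("plateBR",(497,167),4)): print(k,A(p,z))
```

```text
collar top (np.float64(-94.3), np.float64(19.3))
collar low (np.float64(-100.6), np.float64(16.3))
bear top (np.float64(-48.9), np.float64(-24.3))
bear bottom (np.float64(-48.2), np.float64(-22.9))
mouthL (np.float64(0.4), np.float64(22.3))
laneL2 (np.float64(64.6), np.float64(22.2))
mouthR (np.float64(1.8), np.float64(-27.1))
laneR2 (np.float64(68.3), np.float64(-27.6))
screw (np.float64(58.3), np.float64(-1.5))
hopL (np.float64(-45.1), np.float64(43.3))
hopR (np.float64(-38.8), np.float64(-48.4))
end (np.float64(-133.4), np.float64(3.7))
stopface (np.float64(75.2), np.float64(-1.5))
nut (np.float64(-116.5), np.float64(-5.2))
plateTR (np.float64(125.4), np.float64(53.6))
plateTL (np.float64(-133.8), np.float64(53.4))
plateBL (np.float64(-135.2), np.float64(-58.8))
plateBR (np.float64(131.1), np.float64(-58.4))
```

```bash
python3 -m pendant '[0.58,-0.42,0.8,0,0,0,1,0.58,-0.42,0.8,0,0,0,1,0.58,-0.42,0.8,0,0,0,1,0,0,0.3,0,0,-1,1,0,0,0.3,0,0,-1,1,0,0,0.3,0,0,-1,1,0,0,0.3,0,0,-1,1,0,0,0.3,0,0,-1,1,0,0,0.3,0,0,-1,1,0,0,0,0,0,0,1]'
cat >> h.py <<'E'
def tray(p): 
    q=np.array(p[:2])-[514.3,265]; return (q@[.337,.9415]).round(1),(q@[-.9415,.337]).round(1)
E
python3 -c "
from h import *
o=get_obs();print(tray(o['tool_pos']),o['tcp_rot'])
save('wrist','w2')"
```

```text
time: 6.8
tool_pos: [514.3, 181.4, 35.5]
tcp_rot: [-3.141, -0.002, -3.066]
contact_force: [-0.3, 0.1, 0.4]
grip_width: 0.5
finger_force: 0.0
(np.float64(-78.8), np.float64(-28.2)) [-3.14138005e+00 -2.12673958e-03 -3.06630522e+00]
```

View pics/w2.png

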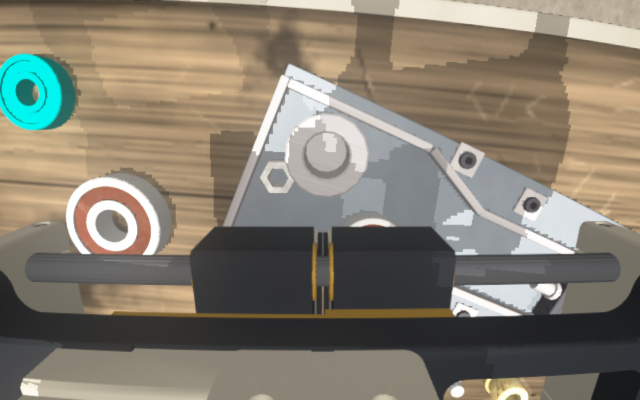

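The collar at (325,155) is standing clear of the tool's column, and the bearing's edge shows ahead of it at (372,222). I'll descend behind the bearing and push gently.

```bash
python3 -m pendant '[-0.07,0,0.3,0,0,0,1,0,0,0.3,0,0,0,1,0,0,0.25,0,0,0,1,0,0,0,0,0,0,1]';python3 -m pendant '[0,0.07,0,0,0,0,1,0,0.07,0,0,0,0,1,0,0.07,0,0,0,0,1,0,0.07,0,0,0,0,1,0,0,0,0,0,0,1]'; python3 -c "
from h import *
print(tray(get_obs()['tool_pos']))"
```

```text
time: 7.25
tool_pos: [517.6, 181.1, 10.1]
tcp_rot: [-3.141, -0.0, -3.068]
contact_force: [-0.4, -1.9, 2.3]
grip_width: 0.2
finger_force: 0.8
time: 7.75
tool_pos: [516.8, 190.1, 10.7]
tcp_rot: [3.141, 0.0, -3.067]
contact_force: [0.0, -0.7, -0.3]
grip_width: 0.5
finger_force: 0.1
(np.float64(-69.6), np.float64(-27.6))
```

```bash
python3 -m pendant '[0.01,0.1,0,0,0,0,1,0.01,0.1,0,0,0,0,1,0.01,0.1,0,0,0,0,1,0.01,0.1,0,0,0,0,1,0.01,0.1,0,0,0,0,1]';python3 -m pendant '[0.01,0.1,0,0,0,0,1,0.01,0.1,0,0,0,0,1,0.01,0.1,0,0,0,0,1,0.01,0.1,0,0,0,0,1,0,0,0,0,0,0,1]'; python3 -c "
from h import *
print(tray(get_obs()['tool_pos']))
for c in ('top','scene'):
  capture(c)
  for t in ('bearing_in','collar'):
    for r in pinpoint(c,t): print(c,t,round(r['score'],2),tray(at(c,r['location'],4)))
"
```

```text
time: 8.25
tool_pos: [514.3, 204.8, 10.7]
tcp_rot: [3.142, 0.0, -3.067]
contact_force: [-0.4, -1.3, -0.1]
grip_width: 0.3
finger_force: 0.3
time: 8.75
tool_pos: [512.1, 216.9, 10.7]
tcp_rot: [3.141, 0.0, -3.067]
contact_force: [-0.6, 0.1, 0.6]
grip_width: 0.6
finger_force: 0.1
(np.float64(-46.0), np.float64(-14.2))
top bearing_in 0.57 (np.float64(-256.0), np.float64(-18.1))
top bearing_in 0.55 (np.float64(-198.3), np.float64(-70.2))
scene bearing_in 0.92 (np.float64(-199.0), np.float64(-69.7))
scene bearing_in 0.88 (np.float64(-269.7), np.float64(-22.6))
scene bearing_in 0.61 (np.float64(-15.5), np.float64(-11.8))
scene collar 0.84 (np.float64(-98.4), np.float64(20.6))
```

```bash
python3 -m pendant '[0.02,0.1,0,0,0,0,1,0.02,0.1,0,0,0,0,1,0.02,0.1,0,0,0,0,1,0.02,0.1,0,0,0,0,1,0,0,0,0,0,0,1]'; python3 -c "
from h import *
print(tray(get_obs()['tool_pos']))
capture('scene')
for r in pinpoint('scene','bearing_in')+regions_of('scene','bearing_in'): print(round(r['score'],2),tray(at('scene',r['location'],4)))
"
```

```text
time: 9.55
tool_pos: [508.8, 228.7, 10.7]
tcp_rot: [3.141, 0.0, -3.067]
contact_force: [0.4, 1.0, 0.6]
grip_width: 0.7
finger_force: 0.1
(np.float64(-36.0), np.float64(-7.0))
0.77 (np.float64(-264.5), np.float64(-18.9))
0.74 (np.float64(-201.3), np.float64(-73.4))
0.4 (np.float64(-1.3), np.float64(-10.2))
0.72 (np.float64(-187.2), np.float64(-67.7))
0.69 (np.float64(-265.2), np.float64(-15.8))
```

```bash
python3 -m pendant '[0,-0.25,0,0,0,1,1,0,0,0,0,0,1,1,0,0,0,0,0,1,1,0,0,0,0,0,1,1,0.1,0,0,0,0,1,1,0.1,0,0,0,0,1,1,0,0,0,0,0,0,1]'; python3 -c "
from h import *
print(tray(get_obs()['tool_pos']))
save('scene','s3');im=cv2.imread('pics/s3.png')[130:230,240:370];cv2.imwrite('pics/s3c.png',cv2.resize(im,None,fx=5,fy=5,interpolation=2))
"
```

```text
time: 10.4
tool_pos: [503.4, 222.1, 10.7]
tcp_rot: [-3.141, -0.0, 2.796]
contact_force: [0.3, -0.0, -0.6]
grip_width: 0.4
finger_force: 0.0
(np.float64(-44.0), np.float64(-4.2))
```

View pics/s3c.png

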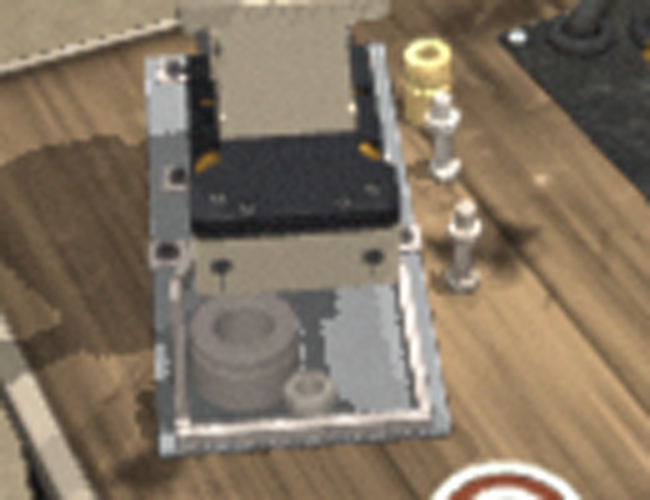

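The collar stands at crop (245,350) beside the nut. The gripper hides the bearing. I'll push it squarely from behind.

```bash
python3 -m pendant '[0.08,0.1,0,0,0,0,1,0,0.1,0,0,0,0,1,0,0.1,0,0,0,0,1,0,0.1,0,0,0,0,1,0,0.1,0,0,0,0,1]';python3 -m pendant '[0,0.1,0,0,0,0,1,0,0.1,0,0,0,0,1,0,0.1,0,0,0,0,1]';python3 -m pendant '[0,0.1,0,0,0,0,1,0,0.1,0,0,0,0,1,0,0.1,0,0,0,0,1]';  python3 -c "
from h import *
print(tray(get_obs()['tool_pos']))"
```

```text
time: 10.95
tool_pos: [506.6, 237.3, 10.7]
tcp_rot: [-3.141, -0.0, 2.797]
contact_force: [-0.3, -0.7, 0.5]
grip_width: 0.1
finger_force: 0.5
time: 11.25
tool_pos: [509.6, 245.8, 10.7]
tcp_rot: [3.142, -0.0, 2.797]
contact_force: [-0.4, 0.1, 0.1]
grip_width: 0.7
finger_force: 0.5
time: 11.55
tool_pos: [512.7, 254.3, 10.7]
tcp_rot: [3.142, 0.0, 2.797]
contact_force: [0.3, -0.8, 0.1]
grip_width: 0.3
finger_force: 0.5
(np.float64(-10.7), np.float64(-2.1))
```

```bash
python3 -m pendant '[0,0.1,0,0,0,0,1,0,0.1,0,0,0,0,1,0,0.1,0,0,0,0,1,0,0.05,0,0,0,0,1,0,0,0,0,0,0,1]';for i in 1;do python3 -m pendant '[0,0.04,0,0,0,0,1,0,0.04,0,0,0,0,1,0,0,0,0,0,0,1]'; python3 -m pendant '[0,0.04,0,0,0,0,1,0,0.04,0,0,0,0,1,0,0,0,0,0,0,1]'; done;  python3 -c "
from h import *
print(tray(get_obs()['tool_pos']))
for c in ('scene','top'):
  capture(c)
  for r in pinpoint(c,'bearing_in'): print(c,round(r['score'],2),tray(at(c,r['location'],4)))"
```

```text
time: 12.05
tool_pos: [516.3, 264.2, 10.8]
tcp_rot: [3.141, 0.0, 2.797]
contact_force: [0.4, 0.6, 0.6]
grip_width: 0.3
finger_force: 0.1
time: 12.35
tool_pos: [517.0, 266.3, 10.7]
tcp_rot: [3.141, 0.0, 2.797]
contact_force: [-0.4, -0.4, -0.0]
grip_width: 0.4
finger_force: 0.3
time: 12.65
tool_pos: [517.8, 268.6, 10.7]
tcp_rot: [3.141, 0.0, 2.797]
contact_force: [0.5, -0.7, 0.6]
grip_width: 0.1
finger_force: 0.2
(np.float64(4.6), np.float64(-2.1))
scene 0.85 (np.float64(-265.9), np.float64(-18.9))
scene 0.82 (np.float64(-193.5), np.float64(-77.8))
scene 0.43 (np.float64(-0.9), np.float64(-9.2))
top 0.82 (np.float64(-191.2), np.float64(-64.9))
top 0.78 (np.float64(-255.3), np.float64(-17.9))
```

```bash
python3 -m pendant '[0,0.03,0,0,0,0,1,0,0,0,0,0,0,1]'|grep -E "pos|contact"; python3 -m pendant '[0,0.03,0,0,0,0,1,0,0,0,0,0,0,1]'|grep -E "pos|contact";python3 -m pendant '[0,0.03,0,0,0,0,1,0,0,0,0,0,0,1]'|grep -E "pos|contact";python3 -m pendant '[0,0.03,0,0,0,0,1,0,0,0,0,0,0,1]'|grep -E "pos|contact"
```

```text
tool_pos: [518.0, 269.3, 10.7]
contact_force: [-0.3, -0.5, 0.2]
tool_pos: [518.4, 270.2, 10.7]
contact_force: [-0.0, -0.6, 0.5]
tool_pos: [518.6, 271.0, 10.7]
contact_force: [0.1, -1.4, 0.4]
tool_pos: [518.7, 271.4, 10.6]
contact_force: [-1.0, -4.4, 1.2]
```

The force has risen to about 4.5 N at the expected distance. I'll hold there, then back off and check.

```bash
python3 -m pendant '[0,0.008,0,0,0,0,1,0,0,0,0,0,0,1,0,0,0,0,0,0,1]'|grep -E "pos|contact"; python3 -m pendant '[0,0,0,0,0,0,1,0,0,0,0,0,0,1,0,0,0,0,0,0,1,0,0,0,0,0,0,1,0,0,0,0,0,0,1]'|grep -E "pos|contact"
```

```text
tool_pos: [518.7, 271.5, 10.6]
contact_force: [-1.4, -5.0, 1.4]
tool_pos: [518.7, 271.5, 10.6]
contact_force: [-2.4, -4.9, 0.9]
```

```bash
python3 -m pendant '[0,-0.05,0,0,0,0,1,0,-0.2,0,0,0,0,1,0,-0.3,0,0,0,0,1,0,0,-1,0,0,0,1,0,0,-1,0,0,0,1,0,0,-1,0,0,0,1,-0.8,0,-1,0,0,0,1,-1,0,-1,0,0,0,1,-1,0,0,0,0,0,1,0,0,0,0,0,0,1]'|grep -E "time|pos|contact"
python3 -c "
from h import *
save('wrist','w4');m=camera_model('wrist')
for t in ('bearing_in','collar','stop_block'):
  for r in pinpoint('wrist',t): print(t,round(r['score'],2),r['location'],tray(at('wrist',r['location'],4,m)))"
```

```text
time: 15.45
tool_pos: [595.7, 226.2, 161.7]
contact_force: [-0.8, -0.1, -0.5]
bearing_in 0.79 [134.5, 171.8] (np.float64(-195.2), np.float64(-68.9))
bearing_in 0.77 [66.0, 118.0] (np.float64(-258.3), np.float64(-15.4))
bearing_in 0.61 [370.7, 96.8] (np.float64(34.9), np.float64(-0.4))
collar 0.75 [224.9, 73.0] (np.float64(-98.4), np.float64(21.4))
stop_block 0.72 [413.2, 97.3] (np.float64(74.4), np.float64(-0.7))
```

View pics/w4.png

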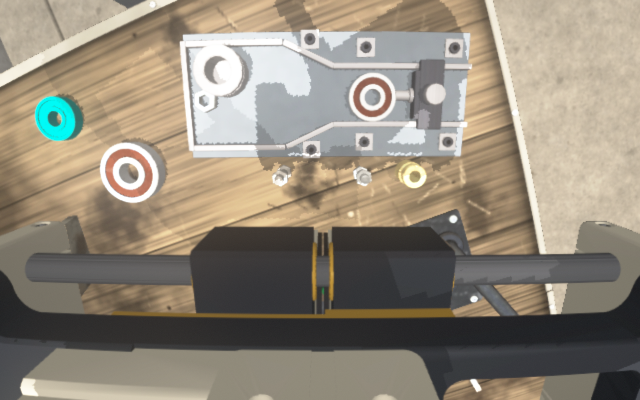

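The bearing sits in the lane at (371,97) against the screw end at about (396,97). The collar is upright at (218,70), and the robot is clear of everything.

```bash
python3 -c "
from plant import *
print(close_job())"
```

```text
the job is handed in; nothing more can be done
None
```

I nudged the collar back about 50 mm and left it standing in the tray. I then slid the bearing along the lane to the adjusting screw, pressed it home with about 5 N for over half a second, left it there with the robot clear, and handed the job in at about 16 s.

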